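# Drift a bored block into line with a taper pin

### The arm

A 7-joint arm with a two-finger parallel gripper is mounted at the origin on a cart in front of the work surface, level with it; the furniture and walls round the work are solid. World frame = base frame: x ahead of the robot, y to its left, z up, the work surface at z = 0. Lengths are in mm, angles in rad, forces in N, time in s.
With the tool pointing down it reaches from about 400 to 875 mm from the base axis. Payload 4.4 kg.
Tool frame: the origin (TCP) lies on the centre line of the jaws, within the pads' length; the fingertips stand 25 mm ahead of it and the grasp point (between the pads) lies 6 mm ahead of it (ctrl.finger_overhang is the distance from the TCP to the fingertips, in mm); z points along the fingers, y is the line along which they close (so a half turn about z gives the same grasp; the last joint's range is limited). The gripper opens to 85 mm and grips with 20 to 120 N. Pads are 22 mm wide; open, the fingers measure 114 mm over their backs; the gripper's body (76 mm by 85 mm) begins 54 mm behind the grasp point. The pads swing forward as they close: fully open they stand 13 mm farther back than shut.
Start: joints at [-1.407, 0.628, 0.038, 1.517, -0.027, 0.996, -0.02], TCP at [148.034, 632.932, 256.313] pointing down, gripper open.
Joint ranges: [-3.06, 3.06], [-0.37, 2.12], [-1.25, 1.32], [0.18, 2.47], [-1.1, 4.24], [0.23, 1.98], [-2.94, 2.94]. Speed limits (rad/s): [2.57, 2.57, 3.14, 3.14, 3.14, 3.14, 3.14].

### API

Orientations are given as [roll, pitch, yaw] about the fixed x, y, z axes, in that order (R = Rz(yaw) Ry(pitch) Rx(roll)).
In Python, from cell import ctrl gives the robot as it stands. The module is installed in compiled form; this text tells all that it offers.
- The arm moves only by the tool play_rows, never from a script. Its argument "targets" is a list of rows, each a list of 5 numbers: the closure, from 0 (fully open) to 1 (shut), then the shift along the tool's x, y, z in cm, then the turn about the tool's z in degrees. In form: [[gripper, dx, dy, dz, spin], ...]. A call has 1 to 10 rows; each row is the pose to reach, as a shift and turn from the pose commanded when the call began, along the tool's axes at that moment; what a row does not reach only later rows make up. A row lasts 1/10 s, in which the tool goes at most 50 mm and 8.59 degrees, less where a joint would pass 70% of its speed; a pose out of reach is approached as far as the arm can. A call with a gripper value outside its range is refused whole. The fingers move at their own pace and stop on an object; the grip force is fixed at half the most. Time passes only in rows, so rows that repeat a pose let the fingers close. It gives the time, the measured TCP pose, the force, the opening and the grip force at its end, in the units of the state.
- ctrl.read_state(): the state, without advancing time (a new reading comes with each control period).
- ctrl.get_image(name): name is "scene" or "top" or "wrist"; returns (picture, depth): 420x560x3 uint8, red, green, blue; 420x560 float32, mm along the optical axis (not along the pixel's ray), 0 where there is no reading.
- ctrl.calibration(name): a dict with "vfov" (degrees; the focal length in pixels is half the picture's height over the tangent of half this angle, whatever the lens; pixels are square), "cx", "cy" (the principal point, pixels), "extrinsics" (4x4, takes a point from camera to world coordinates); the wrist camera has in their place "mount" (4x4, takes a point from camera to tool coordinates, whose origin is the TCP and whose axes are the flange's). Camera axes: x right, y down, z forward; pixel columns grow to the right and rows downward; lengths in mm; the calibration is good to about 2 mm. A picture is of the moment at which its call begins: read the wrist's pose just before it. calibration takes no time and is no camera call.
- ctrl.finish_job(): hands the job in; it is judged then, once.
Trained networks look in the newest picture that a camera, given by its name, has taken for a name from the list of things; names that differ only in an ending like _2 or _b are one class to them, and where a whole thing is asked for, a point or a joint stands for the part that bears it (a point fixed in the world has none). Each returns a list of dicts, best first, with "confidence" (0 to 1); they miss things now and then, are a little off and sometimes report something else, mostly with a low value. They report only what shows in the picture. A call takes as long as a camera call. They do not tell look-alikes from the thing itself.
- ctrl.search_frame(camera, name): "bbox" ([left, top, right, bottom] in pixels, round what is visible of it).
- ctrl.trace(camera, name): "pixels" (420x560 bool, what is visible of it) and "bbox" ([left, top, right, bottom] in pixels, round what is visible of it).
The state is a dict: "clock": time; "qpos": joint angles; "qd": joint speeds; "tau": joint torques, N m; "eef_pos": TCP position; "tool_rot": TCP orientation; "force": force on the tool from outside, world axes, zero at the start; "torque": the same for the moment, N m; "width": finger opening in mm; "gripper_force": force on a finger pad.
Only numpy, scipy, OpenCV 4.12 (cv2) and the standard library are available. Lean on these libraries where they do the work, as an engineer would, in place of code of your own. Each camera call takes 0.05 s, during which the arm holds its last target. There are 200 camera calls.

### The job

Push the standing bored block high on its side so that it topples flat into its nest on the fixture base; don't lift it. Then take the tapered pin (not the straight one) from the rack and drive it down through the block into the base's bore until its collar sits fully home on the block; the holes start out of line, and it is the pin, not the fingers, that must draw them together. Let go, and leave the straight pin in the rack and the other things on the bench undisturbed.

Things in the scene. Friction and masses are not known exactly. Their poses are not given: they have to be found in the camera images.
- fixture_base: Fixed dark steel fixture, 150x110 mm: a plate on side risers, top 54 mm above the bench, 24 mm through bore, hollow below. Origin on the bench under the bore; z up; x along its length, away from the block's end. Plate: x -90 to +60 mm. Nest on it, of bars 8 mm high: side rails (inner faces y = +-38.5 mm), heel bar (x -88 to -80), end bar (x 48 to 56).
- base_bore (a point): Centre of the mouth of the base's 24 mm bore, in the plate's top surface (54 mm above the bench); axes as fixture_base.
- bored_block: Loose aluminium block 84x60x24 mm, 0.25 to 0.43 kg, 24 mm hole through the middle of its big faces. Starts standing on its short end on the fixture plate, its middle 56 to 60 mm from the bore to fixture -x. Origin: centre of that end; z up its length, y its width, x its thickness. Topple it to fixture +x (own x then points down): it falls once tipped 16 degrees; a low push slides it.
- block_upper_mouth (a point): Centre of the hole's mouth in the block's -x face, which is on top once the block lies flat (then 78 mm above the bench, and some 2 to 10 mm off the bore's axis). 42 mm from the short end.
- block_lower_mouth (a point): Centre of the hole's mouth in the block's +x face, which is the lower face once the block lies flat.
- block_foot_edge (a point): Middle of the bottom edge of the standing block on its +x side, the edge about which it topples; it stays on the plate, 54 mm above the bench, when the block is toppled and not lifted.
- pin_rack: Fixed plywood stand, 56 mm (x) by 136 mm (y), top surface 90 mm above the bench, open in front and behind; two 27 mm holes at y = +-34 mm hold one pin each. Origin on the bench under its centre, z up, x the narrow direction.
- taper_pin: Loose steel pin, 0.16 kg, in one of the rack's holes; round grip with bevelled top, tapered shank. Origin: underside of its collar (32 mm wide, 6 mm thick, rests on the rack); z up its axis. Grip 22 mm in diameter, 6 to 41 mm above the origin. Below: 21.5 mm shank 36 mm long, then a 36 mm taper to a 7 mm tip 72 mm under the origin. Fully home the origin is 78 mm above the bench.
- taper_pin_tip (a point): Centre of the taper pin's blunt tip, 72 mm under its origin.
- straight_pin: Loose steel pin in the rack's other hole: same collar, but a square grip 22x22 mm up to 30 mm above the origin, and a blunt straight 21.5 mm shank 60 mm long. Origin under the collar. Leave it.
- spray_can: Loose blue spray can, 66 mm in diameter, 190 mm tall, standing between the fixture and the rack. Origin: centre of its foot. Leave alone.
- red_cup: Loose red cup, 73 mm in diameter, 78 mm tall. Origin: centre of its foot. Leave alone.
- cell_1: Loose blue cylindrical cell, 32 mm in diameter, 71 mm tall, standing. Origin: centre of its foot. Leave alone.
- tape_black: Loose roll of black tape, 62 mm in diameter, 19 mm tall, lying flat. Origin: centre of its underside. Leave alone.
- lock_bottle: Loose small red bottle with a black nozzle, 29 mm in diameter, 90 mm tall. Origin: centre of its foot. Leave alone.
There are look-alikes about, which are no part of the job. Leave any yellow look-alike of the bored_block alone. What is shaped like the taper_pin but green is not meant.

How it is judged:
By the outcome, as a careful person would: the job done as asked, in the order asked, and still so for the second after the job is handed in, with the robot touching nothing.
It also fails if it takes over 64 s, if anything falls off the work surface, if the arm or the gripper's body presses on something with over 40 N, if the wrist force passes 120 N, or if a joint passes its speed limit or range.

## Working session

There is one attempt and no reset: what is moved stays moved. The work goes in short steps, Python scripts to look and compute and a tool call to move; the robot and the scene stay as the last step left them, time stands still between calls to the robot, and variables do not carry over. Pictures are saved under pics/ and viewed, at most 10 in all, crops included, and the job is handed in when it is done.

Besides the shell and the picture viewer there is one more tool, called after "Call:" as name([rows], argument=value, ...), one row to a line, values as JSON. play_rows: Moves the arm, as the interface text tells. Its arguments: {"type":"object","properties":{"targets":{"type":"array"}},"required":["targets"]}

```bash
mkdir -p pics
cat > h.py <<'E'
import numpy as np, cv2
from cell import ctrl
from scipy.spatial.transform import Rotation as R
def K(c): 
    k=ctrl.calibration(c); return 210/np.tan(np.radians(k['vfov'])/2),k['cx'],k['cy'],k
def ext(c,s=None):
    k=ctrl.calibration(c)
    if 'extrinsics' in k: return np.array(k['extrinsics'])
    T=np.eye(4);T[:3,:3]=R.from_euler('xyz',s['tool_rot']).as_matrix();T[:3,3]=s['eef_pos']
    return T@np.array(k['mount'])
def cloud(c,d,E):
    f,cx,cy,_=K(c); v,u=np.mgrid[:420,:560]
    p=np.stack([(u-cx)/f*d,(v-cy)/f*d,d],-1)
    return p@E[:3,:3].T+E[:3,3]
def save(n,im): cv2.imwrite('pics/'+n+'.png',im[:,:,::-1])
E
python3 - <<'E'
from h import *
s=ctrl.read_state();print(s)
for c in('scene','top'):
    im,d=ctrl.get_image(c);save(c,im);np.savez(c,im=im,d=d);print(ctrl.calibration(c))
    for n in('bored_block','taper_pin','straight_pin','fixture_base','pin_rack','spray_can','red_cup','cell_1','tape_black','lock_bottle'):
        print(c,n,[(np.round(r['bbox']).tolist(),round(r['confidence'],2)) for r in ctrl.search_frame(c,n)])
print(ctrl.calibration('wrist'))
E
```

```text
{'clock': 0.0, 'qpos': array([-1.40682127,  0.62932218,  0.03841513,  1.51839737, -0.0270085 ,
        0.99629327, -0.01999932]), 'qd': array([-0.00069009, -0.00097009,  0.00143571, -0.0003944 , -0.00072536,
       -0.00093047,  0.00055832]), 'tau': array([-5.01389786e-04, -5.63403547e+01,  1.22601572e+00, -1.93440610e+01,
        1.09608166e-02,  1.06366063e-02, -8.04830592e-06]), 'eef_pos': array([147.86319785, 632.35231786, 255.39467979]), 'tool_rot': array([-3.13968945e+00,  1.61411067e-06,  2.91183469e+00]), 'force': array([ 0.34268333, -0.06349757,  0.17732455]), 'torque': array([ 0.01505752,  0.03583065, -0.01094324]), 'gripper_force': 0.0, 'width': 85.5635971099129}
{'vfov': 43.76908505374031, 'cx': 282.2911061116146, 'cy': 206.1045201602609, 'extrinsics': array([[ 7.28984194e-01, -3.33569365e-01,  5.97757077e-01,
        -3.23670059e+02],
       [-6.84486619e-01, -3.65099362e-01,  6.31015471e-01,
        -9.48302808e+02],
       [ 7.75329727e-03, -8.69157025e-01, -4.94475431e-01,
         7.92345441e+02],
       [ 0.00000000e+00,  0.00000000e+00,  0.00000000e+00,
         1.
[... 1725 characters left out ...]
, 292.0, 214.0], 0.77)]
top red_cup [([150.0, 197.0, 172.0, 215.0], 0.63)]
top cell_1 [([152.0, 197.0, 172.0, 215.0], 0.61)]
top tape_black [([398.0, 221.0, 426.0, 246.0], 0.8), ([190.0, 233.0, 222.0, 243.0], 0.45)]
top lock_bottle [([268.0, 132.0, 278.0, 150.0], 0.54)]
{'vfov': 69.60911364462918, 'cx': 279.6537038337777, 'cy': 208.04253135825687, 'mount': array([[-5.92402813e-04, -9.62897306e-01, -2.69867426e-01,
         6.87733141e+01],
       [ 9.99999806e-01, -5.17918906e-04, -3.47207442e-04,
         9.72749998e-01],
       [ 1.94555669e-04, -2.69867579e-01,  9.62897425e-01,
        -1.17066465e+02],
       [ 0.00000000e+00,  0.00000000e+00,  0.00000000e+00,
         1.00000000e+00]])}
```

Run:
```python
from h import *
a=np.load('scene.npz');b=np.load('top.npz')
A=cv2.resize(a['im'][150:310,130:400],None,fx=2.9,fy=2.9,interpolation=3)
save('scn2',A)
B=cv2.resize(b['im'][120:310,140:440],None,fx=2.6,fy=2.6,interpolation=3)
save('top2',B)
P=cloud('top',b['d'],ext('top'))
for u,v in[(345,251),(356,218),(330,209),(206,240),(169,271),(206,282),(277,198),(315,200),(370,230),(215,200),(195,200),(235,250)]: print(u,v,P[v,u].round())
```

```text
345 251 [ 458. -162.  111.]
356 218 [ 538. -185.  132.]
330 209 [ 560. -124.  122.]
206 240 [479. 174. 140.]
169 271 [401. 274.  88.]
206 282 [375. 181.  88.]
277 198 [578.   5. 181.]
315 200 [595. -97.   2.]
370 230 [ 515. -248.    1.]
215 200 [585. 170.  56.]
195 200 [583. 220.  67.]
235 250 [455. 120.   4.]
```

View pics/scn2.png

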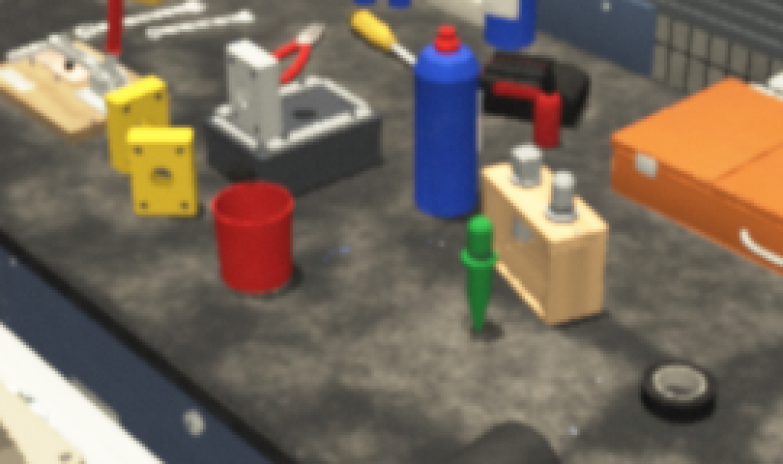

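View pics/top2.png

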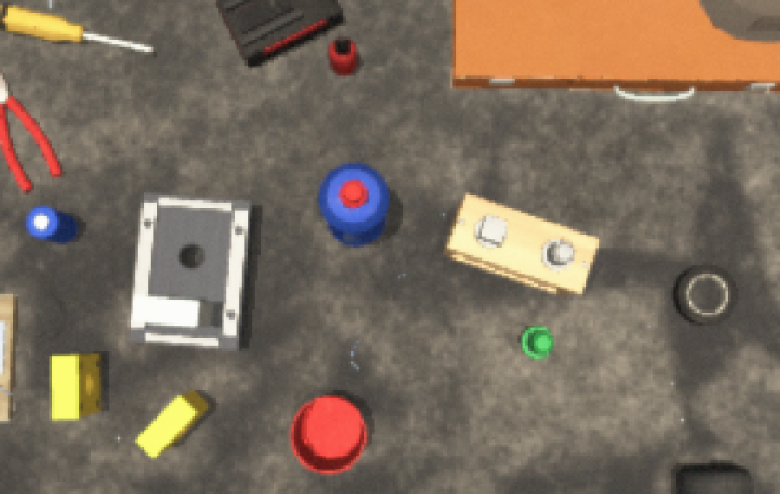

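The scene picture shows the grey block standing on the fixture at scene (217,182) / top (206,240). Yellow look-alike blocks are at top (169,271) and (206,282), so I leave those. In the rack, the square-grip straight pin is at top (328,209) and the round-grip taper pin at top (355,217). The green pin at (346,251) is not the one meant.

```bash
cat >> h.py <<'E'
def rect(P,m,zlo,zhi,xr,yr):
    m=m&(P[...,2]>zlo)&(P[...,2]<zhi)&(P[...,0]>xr[0])&(P[...,0]<xr[1])&(P[...,1]>yr[0])&(P[...,1]<yr[1])
    q=P[m]; r=cv2.minAreaRect(q[:,:2].astype(np.float32)); 
    return np.round(cv2.boxPoints(r),1).tolist(),np.round(r[0],1),np.round(r[1],1),round(r[2],2),len(q),np.median(q[:,2]).round(1)
E
python3 - <<'E'
from h import *
b=np.load('top.npz');P=cloud('top',b['d'],ext('top'));o=b['d']>0
print('plate',rect(P,o,45,75,(420,640),(90,270)))
print('block',rect(P,o,125,150,(420,640),(90,270)))
print('rack',rect(P,o,80,97,(480,620),(-270,-60)))
print('tp',rect(P,o,115,145,(520,570),(-210,-160)))
print('sp',rect(P,o,108,145,(540,590),(-150,-100)))
E
```

```text
plate ([[444.3999938964844, 123.5999984741211], [594.2000122070312, 113.80000305175781], [601.4000244140625, 223.60000610351562], [451.6000061035156, 233.39999389648438]], array([522.9, 173.6]), array([110. , 150.2]), 86.26, 2079, np.float64(56.4))
block ([[466.70001220703125, 151.89999389648438], [490.79998779296875, 149.89999389648438], [495.70001220703125, 210.5], [471.70001220703125, 212.5]], array([481.2, 181.2]), array([60.8, 24.1]), 85.35, 260, np.float64(138.9))
rack ([[504.79998779296875, -210.1999969482422], [558.2999877929688, -227.89999389648438], [600.9000244140625, -99.0], [547.4000244140625, -81.30000305175781]], array([ 552.8, -154.6]), array([135.8,  56.3]), 71.68, 1003, np.float64(91.0))
tp ([[530.7999877929688, -176.8000030517578], [531.5999755859375, -196.5], [550.9000244140625, -195.6999969482422], [550.0999755859375, -176.0]], array([ 540.9, -186.2]), array([19.3, 19.7]), 2.44, 65, np.float64(129.8))
sp ([[549.5, -129.89999389648438], [570.4000244140625, -136.0], [576.5999755859375, -114.9000015258789], [555.7000122070312, -108.69999694824219]], array([ 563.1, -122.4]), array([22. , 21.9]), 73.64, 88, np.float64(121.0))
```

Call:
play_rows([
  [1,-3.4,-3.4,0,-1],
  [1,-6.8,-6.7,0,-2],
  [1,-10.2,-10,0,-3],
  [1,-13.6,-13.3,0,-4],
  [1,-17,-16.7,0,-5],
  [1,-20.4,-20,0,-6],
  [1,-23.8,-23.4,0,-7],
  [1,-27.2,-26.7,0,-8],
  [1,-30.6,-30.1,0,-8.5],
  [1,-34,-33.4,0,-8.5],
])

```text
clock: 2.1
eef_pos: [403.9, 228.6, 256.7]
tool_rot: [3.141, 0.001, 3.061]
force: [1.2, 0.4, -0.6]
width: -0.2
gripper_force: 0.0
```

Call:
play_rows([
  [1,-2,-2,0,0],
  [1,-3.2,-3.2,0,0],
  [1,-3.2,-3.2,0,0],
])

```text
clock: 2.4
eef_pos: [434.0, 193.3, 256.5]
tool_rot: [-3.141, 0.001, 3.055]
force: [-1.0, 0.0, 0.0]
width: -0.1
gripper_force: 0.0
```

Call:
play_rows([
  [1,0.2,-0.8,2,0],
  [1,0.2,-0.8,5,0],
  [1,0.2,-0.8,8,0],
  [1,0.2,-0.8,10.9,0],
  [1,0.2,-0.8,10.9,0],
  [1,-1,-0.8,10.9,0],
  [1,-2,-0.8,10.9,0],
  [1,-2,-0.8,10.9,0],
])

```text
clock: 3.2
eef_pos: [455.0, 186.7, 148.9]
tool_rot: [3.139, 0.005, 3.059]
force: [0.7, 0.2, -0.0]
width: -0.1
gripper_force: 0.0
```

Run:
```python
from h import *
s=ctrl.read_state();im,d=ctrl.get_image('wrist');save('w1',im);print(s['eef_pos'],s['force'])
```

```text
[454.95765667 186.66340426 148.91271823] [ 0.68439398  0.17032862 -0.04354418]
```

View pics/w1.png

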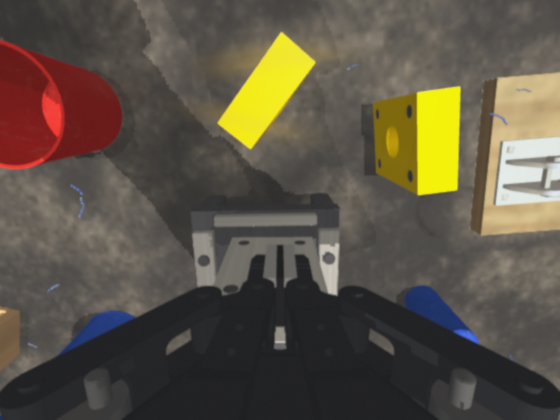

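The wrist view shows the closed fingers at (280,330), centred on the block's back face (about 235–320 px wide). The heel bar is at (265,215), and the yellow blocks are clear of the path. I'll push now.

Call:
play_rows([
  [1,-0.3,0,0,0],
  [1,-0.6,0,0,0],
  [1,-0.9,0,0,0],
  [1,-1.2,0,0,0],
  [1,-1.5,0,0,0],
  [1,-1.8,0,0,0],
  [1,-2.1,0,0,0],
  [1,-2.3,0,0,0],
])

```text
clock: 4.05
eef_pos: [474.9, 184.2, 147.3]
tool_rot: [3.142, 0.0, 3.06]
force: [-1.7, 1.0, 0.3]
width: -0.1
gripper_force: 0.1
```

Run:
```python
from h import *
s=ctrl.read_state();im,d=ctrl.get_image('scene');save('s3',cv2.resize(im[140:240,150:300],None,fx=4,fy=4,interpolation=3));print(s['eef_pos'],s['force'])
P=cloud('scene',d,ext('scene'));o=d>0
print('block',rect(P,o,125,165,(420,640),(120,230)))
```

```text
[474.94484599 184.23920261 147.25612021] [-1.67382681  0.96171793  0.26621962]
block ([[454.5, 192.10000610351562], [464.79998779296875, 137.10000610351562], [520.0999755859375, 147.5], [509.79998779296875, 202.39999389648438]], array([487.3, 169.8]), array([56.3, 55.9]), 10.61, 195, np.float64(135.7))
```

View pics/s3.png

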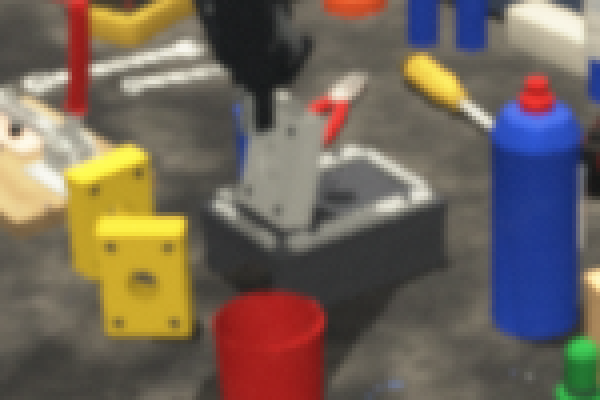

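The block is tipping cleanly about its foot (crop (285,175)), so I continue.

Call:
play_rows([
  [1,-0.3,0,0,0],
  [1,-0.6,0,0,0],
  [1,-0.9,0,0,0],
  [1,-1.2,0,0,0],
  [1,-1.5,0,0,0],
  [1,-1.5,0,0,0],
  [1,-1.5,0,0,0],
  [1,-1.5,0,0,0],
])

```text
clock: 4.9
eef_pos: [489.2, 183.1, 147.3]
tool_rot: [-3.142, -0.0, 3.06]
force: [-0.9, 0.4, 0.6]
width: -0.1
gripper_force: 0.0
```

Call:
play_rows([
  [0.5,0,0,-4,0],
  [0.3,0,0,-9,0],
  [0,1,0,-14,0],
  [0,2,0,-18,0],
  [0,2,0,-18,0],
  [0,2,0,-18,0],
])

```text
clock: 5.5
eef_pos: [469.5, 184.9, 328.2]
tool_rot: [3.14, 0.002, 3.061]
force: [-0.4, -0.2, -0.2]
width: 84.7
gripper_force: 0.0
```

Run:
```python
from h import *
s=ctrl.read_state();im,d=ctrl.get_image('wrist');save('w2',im);np.savez('w2',im=im,d=d,pos=s['eef_pos'],rot=s['tool_rot'])
P=cloud('wrist',d,ext('wrist',s));o=d>0;print(s['eef_pos'])
print('plate',rect(P,o,45,70,(420,640),(90,270)))
print('block',rect(P,o,70,90,(430,620),(100,250)))
```

```text
[469.50154811 184.89079288 328.18353639]
plate ([[443.6000061035156, 122.69999694824219], [593.7000122070312, 112.69999694824219], [601.0999755859375, 222.5], [450.8999938964844, 232.60000610351562]], array([522.3, 172.6]), array([110.1, 150.5]), 86.17, 5826, np.float64(55.7))
block ([[491.0, 148.6999969482422], [575.0999755859375, 142.0], [579.9000244140625, 201.89999389648438], [495.70001220703125, 208.60000610351562]], array([535.4, 175.3]), array([60. , 84.4]), 85.45, 2689, np.float64(77.5))
```

View pics/w2.png

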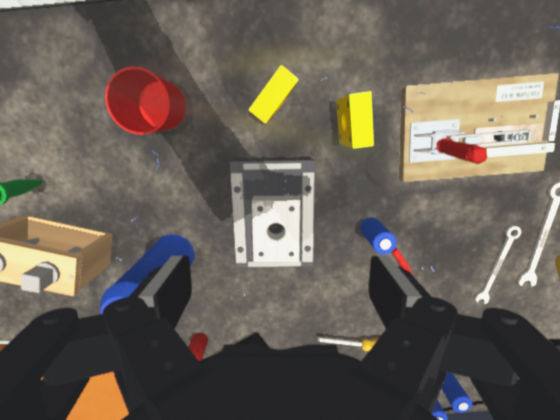

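The block lies flat in the nest, its hole at (276,231). It was never lifted. Next I go to the taper pin.

Call:
play_rows([
  [0,-1,-3.6,0,-8],
  [0,-2,-7.3,0,-16],
  [0,-3,-11,0,-24],
  [0,-4.1,-14.6,0,-32],
  [0,-5.1,-18.2,0,-40],
  [0,-6.1,-21.9,0,-48],
  [0,-7.2,-25.5,0,-56],
  [0,-8.2,-29.2,0,-64],
  [0,-9.2,-32.8,0,-72],
  [0,-10.2,-36.5,0,-76.3],
])

```text
clock: 6.55
eef_pos: [540.2, -187.4, 324.4]
tool_rot: [3.136, -0.003, -1.894]
force: [1.2, 0.6, -0.7]
width: 85.5
gripper_force: 0.0
```

Call:
play_rows([
  [0,0,0,2,0],
  [0,0,0,5,0],
  [0,0,0,5,0],
  [0,0,0,5,0],
])

```text
clock: 6.95
eef_pos: [540.5, -185.0, 275.8]
tool_rot: [3.138, 0.0, -1.895]
force: [1.0, 0.1, -0.3]
width: 85.2
gripper_force: 0.0
```

Run:
```python
from h import *
s=ctrl.read_state();im,d=ctrl.get_image('wrist');save('w3',im);np.savez('w3',im=im,d=d,pos=s['eef_pos'],rot=s['tool_rot'])
P=cloud('wrist',d,ext('wrist',s));o=d>0;print(s['eef_pos'],s['tool_rot'],s['qpos'])
print('rack',rect(P,o,80,96,(480,620),(-270,-60)))
print('tp',rect(P,o,104,145,(520,570),(-210,-160)))
print('tptop',rect(P,o,127,145,(520,570),(-210,-160)))
print('sp',rect(P,o,108,145,(540,590),(-150,-100)))
```

```text
[ 540.49641942 -184.99247945  275.83966884] [ 3.13755439e+00  2.58250387e-05 -1.89460266e+00] [ 0.49058303  0.50921041 -0.31952041  1.70905667  0.1877553   0.95755371
  2.91761149]
rack ([[503.79998779296875, -211.39999389648438], [556.9000244140625, -229.10000610351562], [599.9000244140625, -100.30000305175781], [546.7000122070312, -82.5]], array([ 551.8, -155.8]), array([135.8,  56.1]), 71.57, 5293, np.float64(89.6))
tp ([[526.2999877929688, -190.60000610351562], [543.5, -202.89999389648438], [555.5999755859375, -185.89999389648438], [538.2999877929688, -173.60000610351562]], array([ 540.9, -188.2]), array([20.8, 21.2]), 54.54, 513, np.float64(128.8))
tptop ([[528.2000122070312, -185.6999969482422], [538.7000122070312, -200.8000030517578], [554.5, -189.89999389648438], [544.0, -174.6999969482422]], array([ 541.3, -187.8]), array([19.2, 18.5]), 34.63, 342, np.float64(129.8))
sp ([[548.7999877929688, -131.10000610351562], [569.5999755859375, -137.8000030517578], [576.5999755859375, -116.0999984741211], [555.7999877929688, -109.4000015258789]], array([ 562.7, -123.6]), array([22.8, 21.8]), 72.11, 532, np.float64(119.2))
```

View pics/w3.png

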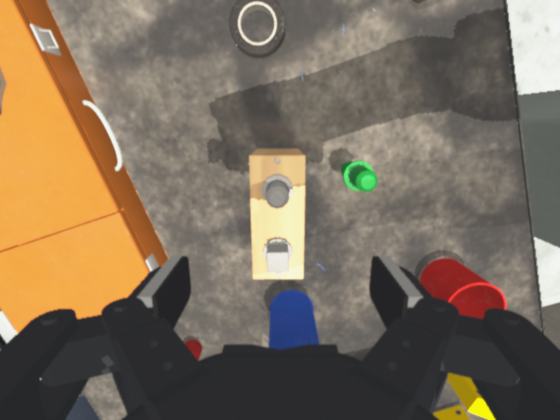

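The round-grip taper pin is at (277,190) and the square straight pin at (278,255). The green decoy is at (362,177). This crop-scale view confirms which is which. Joint 7 is near its limit, so I use the half-turn-equivalent grasp instead.

Call:
play_rows([
  [0,0,0,0,8.5],
  [0,0,0,0,17],
  [0,0,0,0,25.5],
  [0,0,0,0,34],
  [0,0,0,0,42.5],
  [0,0,0,0,51],
  [0,0,0,0,59.5],
  [0,0,0,0,68],
  [0,0,0,0,76.5],
  [0,0,0,0,85],
])

```text
clock: 8.0
eef_pos: [542.3, -184.3, 278.8]
tool_rot: [3.142, 0.002, 2.901]
force: [0.4, 0.2, -0.2]
width: 85.6
gripper_force: 0.0
```

Call:
play_rows([
  [0,0,0,0,8.5],
  [0,0,0,0,17],
  [0,0,0,0,25.5],
  [0,0,0,0,34],
  [0,0,0,0,42.5],
  [0,0,0,0,51],
  [0,0,0,0,59.5],
  [0,0,0,0,68],
  [0,0,0,0,76.5],
  [0,0,0,0,85],
])

```text
clock: 9.0
eef_pos: [542.4, -184.1, 278.7]
tool_rot: [3.139, -0.0, 1.418]
force: [0.1, -0.3, -0.4]
width: 85.2
gripper_force: 0.0
```

Call:
play_rows([
  [0,0,0,0,8.5],
  [0,0,0,2,10],
  [0,0,0,5,10],
  [0,0,0,8,10],
  [0,0,0,9,10],
  [0,0,0,9,10],
  [0,0,0,9,10],
])

```text
clock: 9.7
eef_pos: [542.3, -185.4, 188.6]
tool_rot: [3.14, 0.0, 1.247]
force: [0.5, -0.1, 0.3]
width: 85.1
gripper_force: 0.0
```

Run:
```python
from h import *
s=ctrl.read_state();print(s['eef_pos'],s['tool_rot'],s['qpos'])
M=R.from_euler('xyz',s['tool_rot']).as_matrix()
print(M.T@(np.array([541.2,-188,126])-s['eef_pos']))
```

```text
[ 542.25145083 -185.42204397  188.60595431] [3.13958211e+00 8.08014324e-05 1.24739796e+00] [-0.01788156  0.64716251  0.47237707  1.81662688 -0.40403556  0.77237921
  0.34239501]
[-2.77339969 -0.30356663 62.60569481]
```

Call:
play_rows([
  [0,-0.28,0,2,0],
  [0,-0.28,0,4,0],
  [0,-0.28,0,5.5,0],
  [0,-0.28,0,6.2,0],
  [0,-0.28,0,6.2,0],
  [1,-0.28,0,6.2,0],
  [1,-0.28,0,6.2,0],
  [1,-0.28,0,6.2,0],
  [1,-0.28,0,6.2,0],
  [1,-0.28,0,6.2,0],
])

```text
clock: 10.7
eef_pos: [540.4, -188.1, 125.7]
tool_rot: [3.141, 0.0, 1.247]
force: [0.1, 0.4, 3.7]
width: 20.6
gripper_force: 58.5
```

Call:
play_rows([
  [1,0,0,0,0],
  [1,0,0,0,0],
  [1,0,0,-2,0],
  [1,0,0,-5,0],
  [1,0,0,-9,0],
  [1,0,0,-14,0],
  [1,0,0,-19,0],
  [1,0,0,-22,0],
  [1,0,0,-22,0],
])

```text
clock: 11.6
eef_pos: [542.1, -189.3, 349.5]
tool_rot: [3.134, 0.0, 1.247]
force: [0.6, 0.7, -1.5]
width: 19.8
gripper_force: 59.3
```

Run:
```python
from h import *
s=ctrl.read_state();im,d=ctrl.get_image('wrist');save('w4',im);np.savez('w4',im=im,d=d,pos=s['eef_pos'],rot=s['tool_rot'])
print(s['eef_pos'],s['tool_rot'],s['width'],s['force'])
im,d=ctrl.get_image('scene');np.savez('s4',im=im,d=d)
P=cloud('scene',d,ext('scene'));m=(d>0)&(np.hypot(P[...,0]-541,P[...,1]+187)<25)&(P[...,2]>195)&(P[...,2]<310)
for z in range(195,310,8):
    q=P[m&(abs(P[...,2]-z)<4)]
    if len(q): print(z,len(q),q.mean(0).round(1),np.ptp(q[:,0]-q[:,1]).round(1))
save('s4',cv2.resize(im[120:280,220:400],None,fx=3.6,fy=3.6,interpolation=3))
M=R.from_euler('xyz',s['tool_rot']).as_matrix()
print(M.T@(np.array([537.4,172,0])-s['eef_pos']))
```

```text
[ 542.06776919 -189.28309895  349.48793237] [3.13351515e+00 7.73605098e-05 1.24655329e+00] 19.81859005762317 [ 0.55647744  0.72808923 -1.45588434]
235 2 [ 541.8 -188.2  236.4] 6.5
243 11 [ 538.4 -191.8  243.6] 10.4
251 13 [ 538.  -192.2  251.6] 17.5
259 16 [ 537.3 -193.5  258.9] 20.5
267 22 [ 534.6 -194.2  267.2] 23.8
275 26 [ 534.3 -194.5  275.3] 27.5
283 26 [ 535.  -195.   282.7] 27.2
291 27 [ 534.2 -194.7  290.4] 27.2
299 33 [ 534.3 -194.   298.7] 27.1
307 16 [ 532.7 -196.3  307. ] 33.4
[ 340.99734116 -122.34506369  348.48469012]
```

View pics/s4.png

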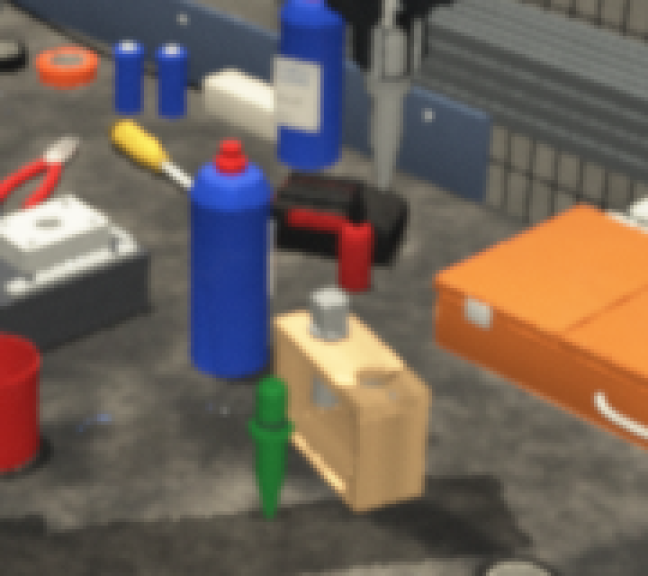

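The round-grip pin is out, hanging upright with its tip at crop (385,185), and the straight pin is still in the rack. Next I carry it over the can to the bore.

Call:
play_rows([
  [1,2,-0.7,0,0],
  [1,6,-2.1,0,0],
  [1,10.5,-3.7,0,0],
  [1,15,-5.4,0,0],
  [1,19.5,-7,0,0],
  [1,24,-8.6,0,0],
  [1,28.5,-10.2,0,0],
  [1,32,-11.5,0,0],
  [1,34.1,-12.2,0,0],
  [1,34.1,-12.2,0,0],
])

```text
clock: 12.7
eef_pos: [531.2, 179.1, 342.0]
tool_rot: [-3.136, 0.002, 1.254]
force: [-0.1, -0.8, -1.6]
width: 19.8
gripper_force: 59.2
```

Call:
play_rows([
  [1,0,0,2,0],
  [1,0,0,5,0],
  [1,0,0,8,0],
  [1,0,0,8,0],
  [1,0,0,8,0],
  [1,0,0,8,0],
])

```text
clock: 13.3
eef_pos: [534.0, 173.7, 266.1]
tool_rot: [3.141, -0.0, 1.246]
force: [-0.5, 0.7, -0.9]
width: 20.2
gripper_force: 59.3
```

```bash
cat > chk.py <<'E'
from h import *
import sys
s=ctrl.read_state();im,d=ctrl.get_image('wrist');save(sys.argv[1],im);np.savez(sys.argv[1],im=im,d=d,pos=s['eef_pos'],rot=s['tool_rot'])
P=cloud('wrist',d,ext('wrist',s));o=d>0;print(s['eef_pos'],s['tool_rot'],s['width'],s['force'])
print('plate',rect(P,o,48,70,(430,620),(90,250)))
print('block',rect(P,o,72,84,(450,600),(100,250)))
q=P[o&(np.hypot(P[...,0]-s['eef_pos'][0],P[...,1]-s['eef_pos'][1])<25)&(P[...,2]>84)&(P[...,2]<s['eef_pos'][2]-38)]
for z in range(84,300,8):
    w=q[abs(q[:,2]-z)<4]
    if len(w)>3: print(z,len(w),w.mean(0).round(1))
E
python3 chk.py w5
```

```text
[534.0088585  173.68175488 266.11345501] [ 3.14064974e+00 -4.57992146e-04  1.24587646e+00] 20.188767311182787 [-0.52705383  0.66657699 -0.93770005]
plate ([[442.79998779296875, 122.5999984741211], [592.5999755859375, 112.4000015258789], [600.0, 222.5], [450.20001220703125, 232.60000610351562]], array([521.4, 172.5]), array([110.3, 150.2]), 86.14, 7850, np.float64(56.4))
block ([[490.5, 148.5], [574.5999755859375, 141.8000030517578], [579.4000244140625, 202.0], [495.29998779296875, 208.6999969482422]], array([535. , 175.3]), array([60.4, 84.4]), 85.42, 4173, np.float64(77.6))
164 7 [534.7 178.  165.5]
172 9 [534.6 179.2 172.9]
180 14 [535.2 180.5 180.4]
188 19 [536.3 181.7 188.1]
196 86 [535.8 181.9 196.8]
204 119 [536.7 181.8 204. ]
212 95 [536.7 182.6 211.4]
```

View pics/w5.png

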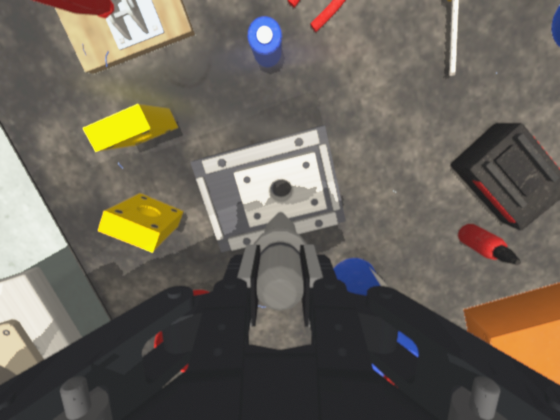

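The pin hangs straight at (280,270), with the block's hole at (281,188). It needs about 3 mm of correction before going down.

Call:
play_rows([
  [1,-0.1,0.3,2,0],
  [1,-0.1,0.3,5,0],
  [1,-0.1,0.3,6.5,0],
  [1,-0.1,0.3,6.5,0],
  [1,-0.1,0.3,6.5,0],
  [1,-0.1,0.3,6.5,0],
])

```text
clock: 13.95
eef_pos: [536.8, 172.4, 201.7]
tool_rot: [3.14, -0.002, 1.247]
force: [0.6, 0.5, -1.6]
width: 20.0
gripper_force: 59.3
```

```bash
python3 chk.py w6
python3 - <<'E'
from h import *
for i in range(4):
    ctrl.get_image('top'); s=ctrl.read_state();print(s['eef_pos'].round(2))
E
```

```text
[536.82126054 172.38188768 201.72274865] [ 3.13970416e+00 -1.62542562e-03  1.24658975e+00] 20.040421576151605 [ 0.57605063  0.46963272 -1.5679855 ]
plate ([[442.70001220703125, 122.30000305175781], [592.7999877929688, 112.5], [600.0, 222.8000030517578], [449.8999938964844, 232.60000610351562]], array([521.4, 172.5]), array([110.5, 150.4]), 86.27, 10757, np.float64(55.9))
block ([[490.70001220703125, 148.60000610351562], [574.7000122070312, 141.89999389648438], [579.5, 202.0], [495.5, 208.6999969482422]], array([535.1, 175.3]), array([60.4, 84.2]), 85.43, 5761, np.float64(77.5))
100 7 [537.1 176.4  99.6]
108 11 [537.9 177.9 108.4]
116 13 [538.2 179.2 116. ]
124 19 [538.7 180.8 124.2]
132 95 [539.  180.5 132.5]
140 119 [539.4 180.6 140.1]
148 87 [539.5 181.3 147.2]
[536.51 172.39 201.42]
[536.31 172.39 201.19]
[536.12 172.39 200.98]
[535.99 172.38 200.76]
```

Call:
play_rows([
  [1,-0.04,0.1,0.5,0],
  [1,-0.04,0.1,1.2,0],
  [1,-0.04,0.1,2,0],
  [1,-0.04,0.1,2.7,0],
  [1,-0.04,0.1,3.4,0],
  [1,-0.04,0.1,4,0],
  [1,-0.04,0.1,4.5,0],
  [1,-0.04,0.1,5,0],
  [1,-0.04,0.1,5,0],
])

```text
clock: 15.1
eef_pos: [536.1, 172.0, 149.4]
tool_rot: [-3.14, 0.0, 1.247]
force: [-0.5, 1.2, -2.8]
width: 20.2
gripper_force: 59.2
```

```bash
python3 chk.py w7
```

```text
[536.05561358 171.96365385 149.41406344] [-3.14009446e+00  4.80923547e-04  1.24735605e+00] 20.244887967066724 [-0.48576202  1.17960394 -2.78367709]
plate ([[443.1000061035156, 122.80000305175781], [593.0, 112.9000015258789], [600.2000122070312, 222.6999969482422], [450.3999938964844, 232.60000610351562]], array([521.7, 172.7]), array([110.1, 150.2]), 86.22, 15068, np.float64(56.6))
block ([[490.6000061035156, 147.1999969482422], [574.5999755859375, 140.0], [579.7000122070312, 200.3000030517578], [495.79998779296875, 207.5]], array([535.2, 173.8]), array([60.5, 84.2]), 85.11, 7562, np.float64(77.5))
84 57 [537.6 180.4  86.1]
92 119 [538.7 180.6  92.1]
100 28 [538.8 181.5  97.6]
```

Call:
play_rows([
  [1,0,0.05,0.4,0],
  [1,0,0.05,0.8,0],
  [1,0,0.05,1.2,0],
  [1,0,0.05,1.6,0],
  [1,0,0.05,2,0],
  [1,0,0.05,2,0],
])

```text
clock: 15.75
eef_pos: [536.7, 171.1, 129.4]
tool_rot: [-3.141, 0.001, 1.247]
force: [-0.7, 2.1, -2.2]
width: 19.8
gripper_force: 59.2
```

Call:
play_rows([
  [1,0,0,0.3,0],
  [1,0,0,0.6,0],
  [1,0,0,0.9,0],
  [1,0,0,1.2,0],
  [1,0,0,1.4,0],
  [1,0,0,1.5,0],
  [1,0,0,1.5,0],
])

```text
clock: 16.45
eef_pos: [536.9, 171.1, 114.9]
tool_rot: [-3.141, 0.001, 1.246]
force: [-0.9, 1.4, -2.4]
width: 20.2
gripper_force: 59.2
```

Call:
play_rows([
  [1,0,0,0.1,0],
  [1,0,0,0.2,0],
  [1,0,0,0.3,0],
  [1,0,0,0.35,0],
  [1,0,0,0.35,0],
])

```text
clock: 16.95
eef_pos: [537.1, 171.2, 113.6]
tool_rot: [-3.141, -0.001, 1.246]
force: [-4.2, 0.1, 16.2]
width: 19.7
gripper_force: 61.2
```

Force rose to 16 N at the expected home height, so the collar is seated. I release and check.

Call:
play_rows([
  [0,0,0,0.2,0],
  [0,0,0,0.2,0],
  [0,0,0,0.2,0],
  [0,0,0,0.2,0],
  [0,0,0,-3,0],
  [0,0,0,-7,0],
  [0,0,0,-11.5,0],
  [0,0,0,-16,0],
  [0,0,0,-18,0],
  [0,0,0,-18,0],
])

```text
clock: 17.95
eef_pos: [539.0, 171.5, 295.0]
tool_rot: [3.137, -0.004, 1.247]
force: [0.4, -0.2, 0.2]
width: 85.4
gripper_force: 0.0
```

```bash
python3 chk.py w8
python3 - <<'E'
from h import *
a=np.load('w8.npz');P=cloud('wrist',a['d'],ext('wrist',dict(eef_pos=a['pos'],tool_rot=a['rot'])))
r=np.hypot(P[...,0]-537,P[...,1]-171.5);z=P[...,2][(a['d']>0)&(r<20)&(P[...,2]>81)]
print(np.histogram(z,bins=range(80,130,3)), np.percentile(z,99))
im,d=ctrl.get_image('scene')
A=cv2.resize(im[140:280,140:400],None,fx=3,fy=3,interpolation=3);save('s8',A)
E
```

```text
[538.95825246 171.54397277 294.95116696] [ 3.13674377 -0.00407354  1.2466155 ] 85.36291949320356 [ 0.3652714  -0.23108671  0.20152246]
plate ([[442.70001220703125, 122.5], [592.7000122070312, 112.5999984741211], [599.9000244140625, 222.5], [450.0, 232.39999389648438]], array([521.3, 172.5]), array([110.2, 150.3]), 86.23, 7219, np.float64(58.5))
block ([[491.1000061035156, 145.3000030517578], [574.9000244140625, 138.10000610351562], [580.0, 198.5], [496.20001220703125, 205.60000610351562]], array([535.5, 171.9]), array([60.6, 84.1]), 85.14, 3410, np.float64(77.7))
84 57 [538.2 177.1  84.5]
92 42 [538.7 178.6  91.1]
100 32 [539.7 178.9 100. ]
108 28 [538.6 179.1 108.2]
116 338 [536.7 172.1 117.1]
(array([ 63, 156,   3,  30,  10,  11,  10,  11,   7,  17,   6,  92, 198,
        47,   0,   0]), array([ 80,  83,  86,  89,  92,  95,  98, 101, 104, 107, 110, 113, 116,
       119, 122, 125, 128])) 364.9355429422026
```

View pics/s8.png

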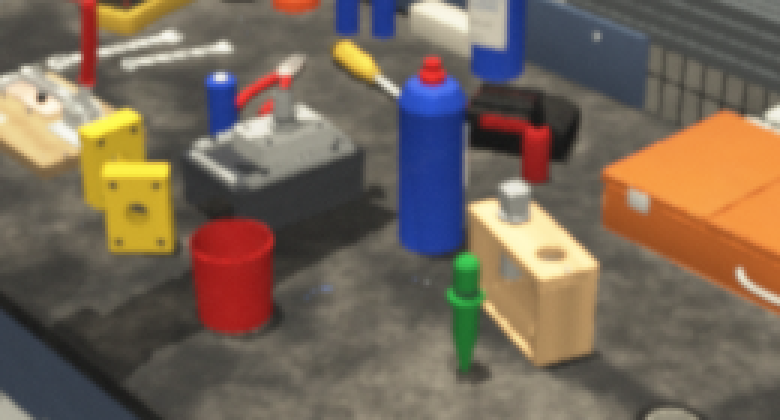

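Run:
```python
from h import *
a=np.load('w8.npz');P=cloud('wrist',a['d'],ext('wrist',dict(eef_pos=a['pos'],tool_rot=a['rot'])))
o=a['d']>0;z=P[...,2]
g=o&(z>113)&(z<125);c=P[g][:,:2].mean(0);r=np.hypot(P[...,0]-c[0],P[...,1]-c[1]);print(c)
m=o&(r>12.5)&(r<15)&(z>80)&(z<95)&(P[...,1]<c[1]+5);print('collar',np.median(z[m]),z[m].std(),m.sum())
m=o&(r<6);print('top',np.median(z[m]),z[m].std())
m=o&(r>20)&(r<27);print('block',np.median(z[m]))
```

```text
[533.75608116 159.82922801]
collar 83.01170438250432 0.5661828447037932 10
top 116.82232434419467 1.564765577190147
block 354.48423268250195
```

Seated as far as depth shows. One gentle press on the pin's top with shut fingers will confirm it.

Call:
play_rows([
  [1,0,0,0,0],
  [1,0,0,0,0],
  [1,0,0,3,0],
  [1,0,0,7,0],
  [1,0,0,11,0],
  [1,0,0,13.5,0],
  [1,0,0,14.2,0],
  [1,0,0,14.2,0],
  [1,0,0,14.2,0],
])

```text
clock: 18.95
eef_pos: [537.8, 171.3, 150.5]
tool_rot: [3.141, -0.0, 1.246]
force: [1.2, -0.4, 0.5]
width: 0.1
gripper_force: 0.0
```

Call:
play_rows([
  [1,0,0,0.2,0],
  [1,0,0,0.4,0],
  [1,0,0,0.6,0],
  [1,0,0,0.75,0],
  [1,0,0,0.75,0],
])

```text
clock: 19.45
eef_pos: [537.4, 171.6, 144.0]
tool_rot: [3.141, -0.002, 1.247]
force: [-2.4, 0.3, 14.6]
width: 0.4
gripper_force: 6.8
```

Contact is at fingertip height 119.0 mm (78 + 41), under 15 N, so the pin is fully home. I retreat and hand in.

Call:
play_rows([
  [1,0,0,-3,0],
  [1,0,0,-7,0],
  [1,0,0,-11,0],
  [1,0,0,-14,0],
  [1,0,0,-14,0],
  [1,0,0,-14,0],
])

```text
clock: 20.05
eef_pos: [537.0, 171.6, 282.6]
tool_rot: [3.142, -0.001, 1.247]
force: [-0.8, -0.5, -1.1]
width: -0.2
gripper_force: 0.0
```

```bash
python3 -c "
from h import *
s=ctrl.read_state();print(s['eef_pos'],s['force'],s['clock']);print(ctrl.finish_job())"
```

```text
[536.99050794 171.5921927  282.57328318] [-0.84430943 -0.48414732 -1.13384399] 20.05
the job is handed in; nothing more can be done
None
```

The job is handed in at 20.05 s: the block was toppled flat into its nest without lifting, the taper pin is fully home and released, the straight pin is still in the rack, and nothing else was touched.

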